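# Point the swivel hook at the orange-capped vial tray and hang its green release tag

## Robot

A 6-joint arm with a two-finger parallel gripper is mounted at the origin on the work surface. World frame = base frame: x ahead of the robot, y to its left, z up, the work surface at z = 0. Lengths are in m, angles in rad, forces in N, time in s.
With the tool pointing down it reaches from about 0.35 to 0.775 m from the base axis. Payload 7.3 kg.
Tool frame: the origin (TCP) lies on the front face of the gripper's body, between the roots of the fingers; the fingertips stand 66 mm ahead of it and the grasp point (between the pads) lies 47 mm ahead of it; z points along the fingers, y is the direction in which the jaws open and shut (so a half turn about z gives the same grasp; the last joint's range is limited). The gripper opens to 92 mm and grips with 3 to 60 N. Pads are 19 mm wide; open, the fingers measure 130 mm over their backs; the gripper's body (75 mm by 190 mm) begins 47 mm behind the grasp point.
Start: joints at [-1.419, 0.342, 1.524, -0, 1.275, -0.146], TCP at [0.154, -0.502, 0.292] pointing down, gripper open.
Joint ranges: [-2.53, 2.53], [-0.77, 2.02], [0.04, 2.7], [-1, 4.14], [0.28, 2.66], [-3.11, 3.11]. Speed limits (rad/s): [2.57, 2.57, 3.14, 3.14, 3.14, 3.14].

## Interface

Orientations are given as [roll, pitch, yaw] about the fixed x, y, z axes, in that order (R = Rz(yaw) Ry(pitch) Rx(roll)).
In Python, from cell import observe, read_camera, hand_in, search_frame, tip_of gives the robot as it stands. The module is installed in compiled form; this text tells all that it offers.
- The arm moves only by the tool apply_moves, never from a script. Its argument "motion" is a list of rows, each an object with "offset": the shift along the tool's x, y, z in mm, a list of three; "rotation": the turn, a rotation vector about the tool's x, y, z in rad, a list of three. In form: [{"offset": [x, y, z], "rotation": [rx, ry, rz]}, ...]. A call has 1 to 12 rows; each row shifts and turns the pose as measured when the row begins, along the tool's axes as they then stand; what a row does not reach is not made up. A row lasts 1/12 s, in which the tool goes at most 41.7 mm and 7.16 degrees, less where a joint would pass 70% of its speed; a pose out of reach is approached as far as the arm can. A call with a gripper value outside its range is refused whole. "grip" is the closure, from 0 (fully open) to 1 (shut), set as the call begins (left out, the last holds). The fingers move at their own pace and stop on an object; "grip_force" is the grip in N (left out, the last holds). Time passes only in rows, so rows that do not move let the fingers close. It gives the time, the measured TCP pose, the force and the opening at its end, in the units of the state.
- observe(): the state, without advancing time (a new reading comes with each control period).
- read_camera(name): name is "scene" or "top"; returns a dict with "img" (480x640x3 uint8, red, green, blue), "camera_matrix" (3x3 intrinsics, pixels), "R" (3x3) and "t" (3): a world point X has camera coordinates R X + t. Camera axes: x right, y down, z forward; pixel columns grow to the right and rows downward; lengths in m; the calibration is good to about 2 mm. A picture is of the moment at which its call begins. There is no depth.
- hand_in(): hands the job in, once; it reports no verdict.
Trained networks look in a picture, given as the dict that the camera call returned (one of the last four; its "shot" number tells which), for a name from the list of things; names that differ only in an ending like _2 or _b are one class to them, and where a whole thing is asked for, a point or a joint stands for the part that bears it (a point fixed in the world has none). Each returns a list of dicts, best first, with "score" (0 to 1); they miss things now and then, are a little off and sometimes report something else, mostly with a low value. They report only what shows in the picture. A call takes as long as a camera call. They do not tell look-alikes from the thing itself.
- search_frame(query, picture): "location" ([x, y, z] in m, in world coordinates, good to about 4 mm: the middle of the surface that is visible of it).
- tip_of(query, picture): "location" ([x, y, z] in m, in world coordinates, good to about 4 mm: a listed point, or the origin of a listed thing).
The state is a dict: "time": time; "qpos": joint angles; "qvel": joint speeds; "joint_efforts": joint torques, N m; "tool_pos": TCP position; "tool_rot": TCP orientation; "contact_force": force on the tool from outside, world axes, zero at the start; "torque": the same for the moment, N m; "opening": finger opening in m.
Only numpy, scipy, OpenCV 4.12 (cv2) and the standard library are available. Lean on these libraries where they do the work, as an engineer would, in place of code of your own. Each camera call takes 0.05 s, during which the arm holds its last target.

## Task

The tray of orange-capped vials has been released for packing. First turn the blue swivel hook on its post so that it points at the middle of that tray, then take the green tag out of the rack and hang it by its window on the hook, leaving the hook pointing at the tray.

Things in the scene. Friction and masses are not known exactly. Their poses are not given: they have to be found in the camera images.
- hook_pivot (a point): Vertical axis on which the blue hook arm swivels, at the height of the arm's centre line, 190 mm above the table. A steel post 18 mm thick on a fixed foot 100 mm across, topped by a white hub 32 mm across, from 16 mm below to 16 mm above this point. The arm turns 140 degrees to each side of world +x with steady friction 0.15 N m, and stays where left. Axes: world's.
- hook_seat (a point): Point on the centre line of the blue hook arm, 65 mm out from the pivot; moves with it. x points out along the arm (where the hook faces), y level across it, z up. The arm is a level round bar 12 mm thick, straight to 98 mm from the pivot; its end turns up, reaching 111 mm out and 18 mm above the centre line. It can be pinched here from above. It starts facing between the two trays.
- green_tag_band (a point): Centre of the green tag's solid top band. Upright plate 70 wide (x), 8 thick (y), 150 mm tall (z), about 110 g. From the top: band 48 mm tall, window 42 tall x 36 wide (centre 45 mm below this point), solid 60 mm. Foot 30 mm deep in a 10 mm slot of a fixed white rack; yellow and red tags alike beside it, 85 mm apart along x. When hung, this point is 30 mm above the arm's centre line.
- orange_tray: Fixed white tray of orange-capped vials, 180 mm square, 58 mm tall; origin at the centre of its underside, on the table; z up. It stands beyond the hook on the left or right; a like tray with blue caps stands on the other side.
Things that resemble listed ones, but are neither listed nor needed, are in the scene too. What is shaped like the part that bears green_tag_band but brown, grey or pink is not meant.

How it is judged:
On the way:
1. the hook points at the tray of orange-capped vials while the green tag is still in the rack (y of orange_tray in the frame of hook_seat between -0.08 and 0.08 m and x of orange_tray in the frame of hook_seat above 0.05 m and distance of green_tag_band from where it was at the start of the episode below 0.03 m), for 0.2 s.
At the end, for the whole second after the job is handed in: The hook arm's line passes within 80 mm of the middle of the orange-capped tray, on the side the hook faces; the green tag hangs by its window on the arm between hub and upturned end (band centre 20 to 38 mm above the arm's centre line, within 25 mm sideways), leaning under 0.4 rad, released (y of orange_tray in the frame of hook_seat between -0.08 and 0.08 m and x of orange_tray in the frame of hook_seat above 0.05 m and z of green_tag_band in the frame of hook_seat between 0.02 and 0.038 m and x of green_tag_band in the frame of hook_seat between -0.047 and 0.04 m and y of green_tag_band in the frame of hook_seat between -0.025 and 0.025 m and angle between green_tag_band's own z axis and vertical below 0.4 rad); the robot touches nothing.
It also fails if it takes over 58 s, if anything falls off the work surface, if the arm or the gripper's body presses on something with over 40 N, if the wrist force passes 120 N, or if a joint passes its speed limit or range.

## Working session

There is one attempt and no reset: what is moved stays moved. The work goes in short steps, Python scripts to look and compute and a tool call to move; the robot and the scene stay as the last step left them, time stands still between calls to the robot, and variables do not carry over. Pictures are saved under pics/ and viewed, and the job is handed in when it is done.

Besides the shell and the picture viewer there is one more tool, called after ">>>" by a JSON object that holds its "op" and its "data", one argument or row to a line. apply_moves: Moves the arm, as the interface text tells. Its arguments: {"type":"object","properties":{"motion":{"type":"array"},"grip":{"type":"number"},"grip_force":{"type":"number"}},"required":["motion"]}

```bash
mkdir -p pics; cat > h.py <<'E'
import numpy as np, cv2
from cell import *
def save(p,n): cv2.imwrite('pics/'+n, p['img'][:,:,::-1])
def proj(p,X):
    c=p['R']@np.array(X)+p['t']; u=p['camera_matrix']@c; return np.round(u[:2]/u[2],1)
E
python3 - <<'E'
from h import *
s=observe(); print(s)
for n in ['scene','top']:
    p=read_camera(n); save(p,n+'0.png')
    print(n, 'campos',-p['R'].T@p['t'])
    for q in ['hook_pivot','hook_seat','green_tag_band','orange_tray']:
        for r in tip_of(q,p)[:4]: print(q,np.round(r['location'],3),round(r['score'],2),proj(p,r['location']))
E
```

```text
{'time': 0.0, 'qpos': array([-1.41896772e+00,  3.42704670e-01,  1.52498781e+00, -2.73756293e-05,
        1.27538631e+00, -1.46020918e-01]), 'qvel': array([ 1.18198539e-03, -2.38600445e-04,  4.64815610e-04, -9.31011712e-04,
        1.31331612e-04,  6.41209150e-05]), 'joint_efforts': array([ 7.28855812e-04, -4.31244242e+01, -2.44217867e+01,  7.19269621e-02,
        5.60423511e-02, -1.24632584e-04]), 'tool_pos': array([ 0.15402851, -0.50158834,  0.29156445]), 'tool_rot': array([-3.14011852e+00, -1.90337216e-04,  2.97857377e-01]), 'contact_force': array([-0.3256444 ,  1.12967286,  0.21071922]), 'torque': array([-0.01233565,  0.04676437, -0.0205647 ]), 'opening': 0.09196179941646475}
scene campos [1.01661597 0.20765764 0.80084773]
hook_pivot [0.514 0.112 0.19 ] 0.79 [347.5 243.9]
hook_seat [0.583 0.108 0.192] 0.92 [335.3 272.1]
green_tag_band [ 0.419 -0.15   0.128] 0.73 [240.1 202.5]
green_tag_band [ 0.238 -0.245  0.127] 0.71 [234.6 145.1]
green_tag_band [ 0.374 -0.272  0.131] 0.68 [198.6 176.6]
green_tag_band [ 0.319 -0.156  0.126] 0.66 [255.6 173.5]
orange_tray [ 0.705 -0.132  0.001] 0.75 [197.9 347.9]
top campos [0.38151931 0.04572334 1.27369088]
hook_pivot [0.513 0.118 0.194] 0.75 [283.6 225.8]
hook_pivot [ 0.704 -0.134 -0.004] 0.41 [390.6 161.7]
hook_seat [0.578 0.108 0.189] 0.79 [289.  195.7]
green_tag_band [ 0.239 -0.244  0.128] 0.56 [449.1 357. ]
green_tag_band [ 0.417 -0.152  0.123] 0.53 [406.2 274.5]
green_tag_band [0.579 0.108 0.187] 0.53 [289.1 195.4]
green_tag_band [ 0.321 -0.15   0.127] 0.47 [405.7 318.3]
orange_tray [ 0.704 -0.135 -0.001] 0.64 [391.2 161.2]
```

View pics/scene0.png

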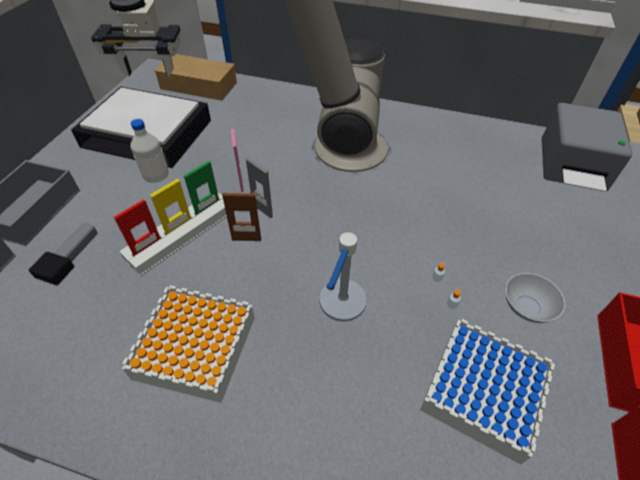

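View pics/top0.png

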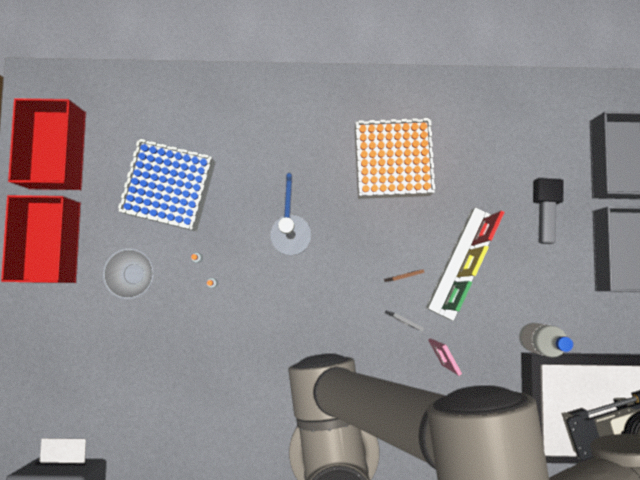

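The scene view shows the tag candidates: green in the rack at (202,187), and loose brown (241,215), grey (258,185) and pink (237,160). The rack also holds yellow (170,205) and red (137,227). Green in the rack is the one meant, and it matches the detection projecting to (198.6,176.6). The orange tray is at (190,340) in scene and (395,158) in top, on the robot's right. The two loose orange-capped vials are distractors. I'll confirm in a crop and measure the orientation.

```bash
python3 - <<'E'
from h import *
T=read_camera('top'); S=read_camera('scene')
a=cv2.resize(T['img'][190:370,370:590],None,fx=2.6,fy=2.6,interpolation=cv2.INTER_CUBIC)
cv2.imwrite('pics/crop_top.png',a[:,:,::-1])
b=cv2.resize(S['img'][120:280,110:290],None,fx=3.2,fy=3.2,interpolation=cv2.INTER_CUBIC)
cv2.imwrite('pics/crop_sc.png',b[:,:,::-1])
for p in (S,T):
    for r in tip_of('green_tag_band',p): 
        uv=proj(p,r['location']); print(np.round(r['location'],3),round(r['score'],2),uv,p['img'][int(uv[1]),int(uv[0])])
def ray(p,u,v,z):
    d=p['R'].T@np.linalg.solve(p['camera_matrix'],[u,v,1]); c=-p['R'].T@p['t']; return c+d*(z-c[2])/d[2]
# rack top edge direction
for uv in [(480,209),(430,308)]: print('rack',ray(T,*uv,0.035))
# color centroid of tops
for n,(lo,hi) in {'g':((40,60,20),(85,255,255)),'y':((22,100,80),(35,255,255))}.items():
    hsv=cv2.cvtColor(T['img'],cv2.COLOR_RGB2HSV); m=cv2.inRange(hsv,lo,hi); m[:, :400]=0;m[:,520:]=0
    k,l,st,c=cv2.connectedComponentsWithStats(m); i=1+np.argmax(st[1:,4]); ys,xs=np.where(l==i)
    print(n,st[i],cv2.boxPoints(cv2.minAreaRect(np.c_[xs,ys].astype(np.float32))).round(1).tolist())
E
```

```text
[ 0.319 -0.151  0.125] 0.96 [257.5 174.1] [49 51 52]
[ 0.237 -0.243  0.126] 0.74 [235.4 145.6] [188 113 138]
[ 0.375 -0.269  0.132] 0.73 [199.3 176.8] [16 57 28]
[ 0.418 -0.151  0.124] 0.63 [240.1 203.4] [48 32 19]
[ 0.239 -0.244  0.126] 0.96 [448.9 357.2] [200 135 156]
[ 0.374 -0.272  0.131] 0.86 [461.8 295.3] [ 59 104  70]
[ 0.419 -0.151  0.124] 0.56 [406.1 273.7] [151 124 116]
[ 0.321 -0.151  0.126] 0.52 [406.4 318.4] [157 158 161]
rack [ 0.58108918 -0.34502717  0.035     ]
rack [ 0.34163849 -0.22322647  0.035     ]
g [443 281  29  30 363] [[442.79998779296875, 307.3999938964844], [457.3999938964844, 275.70001220703125], [471.8999938964844, 282.29998779296875], [457.29998779296875, 314.1000061035156]]
y [458 246  30  31 393] [[457.20001220703125, 275.6000061035156], [474.1000061035156, 240.3000030517578], [488.3999938964844, 247.1999969482422], [471.5, 282.5]]
```

View pics/crop_top.png

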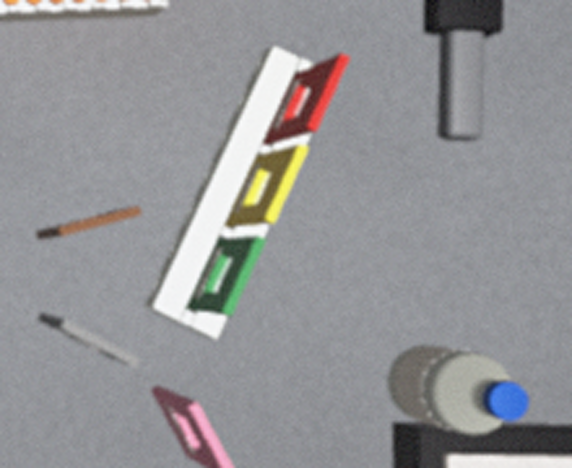

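View pics/crop_sc.png

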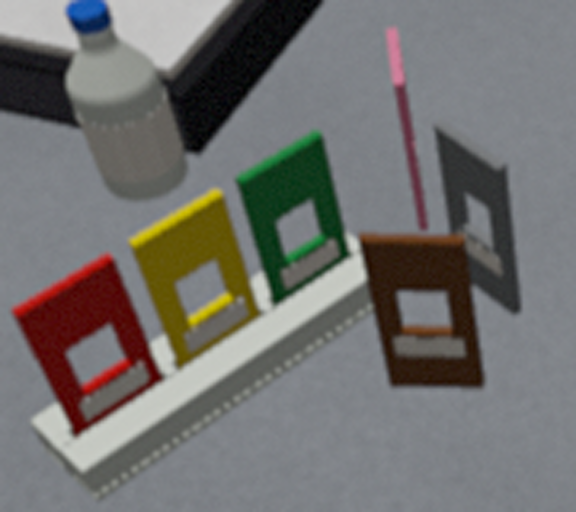

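The crops confirm it: the green plate stands upright in the rack's far slot, at about (215,275) in the top crop. The loose plates are brown, grey and pink. A bottle stands nearby, so I'll check clearance and plan the first moves.

```bash
cat >> h.py <<'E'
from scipy.spatial.transform import Rotation as Ro
def ray(p,u,v,z):
    d=p['R'].T@np.linalg.solve(p['camera_matrix'],[u,v,1]); c=-p['R'].T@p['t']; return c+d*(z-c[2])/d[2]
def plan(pos,yaw,show=True):
    """shift/turn in the tool axes to TCP pos, tool down with tool-x at yaw (roll pi)"""
    s=observe(); R0=Ro.from_euler('xyz',s['tool_rot']); R1=Ro.from_euler('xyz',[np.pi,0,yaw])
    off=R0.inv().apply(np.array(pos)-s['tool_pos'])*1000; rv=(R0.inv()*R1).as_rotvec()
    print('t',round(s['time'],2),'off',off.round(1),'rot',rv.round(3),'pos',s['tool_pos'].round(4),'rpy',s['tool_rot'].round(3),'F',s['contact_force'].round(1),'open',round(s['opening'],4))
    return off,rv
E
python3 - <<'E'
from h import *
T=read_camera('top'); S=read_camera('scene')
f=lambda c:(370+c[0]/2.6,190+c[1]/2.6)
for c in [(262,238),(231,313)]: print('green top edge',ray(T,*f(c),0.155))
print('bottle base',ray(S,153,170,0.0), 'cap top seen',[ray(T,565,344,z).round(3) for z in (.15,.2,.25)],[ray(S,138,124,z).round(3) for z in (.15,.2,.25)])
# hook: blue arm pixels in the top view
hsv=cv2.cvtColor(T['img'],cv2.COLOR_RGB2HSV); m=cv2.inRange(hsv,(100,100,60),(125,255,255)); m[:,:260]=0;m[:,330:]=0;m[240:]=0
ys,xs=np.where(m>0); P=np.array([ray(T,u,v,.19)[:2] for u,v in zip(xs,ys)]); vx=cv2.fitLine(P.astype(np.float32),2,0,.01,.01).ravel(); print('arm',vx,P.min(0),P.max(0))
print('hub top',ray(T,286,225.5,.206))
plan([0.581,0.109,0.30],0.0)
E
```

```text
green top edge [ 0.40348164 -0.2853379   0.155     ]
green top edge [ 0.34137366 -0.25908289  0.155     ]
bottle base [ 0.26099066 -0.49803661  0.        ] cap top seen [array([ 0.273, -0.488,  0.15 ]), array([ 0.278, -0.464,  0.2  ]), array([ 0.283, -0.44 ,  0.25 ])] [array([ 0.26 , -0.494,  0.15 ]), array([ 0.318, -0.44 ,  0.2  ]), array([ 0.376, -0.386,  0.25 ])]
arm [ 0.9995853  -0.02879631  0.57885116  0.11093162] [0.53442368 0.10609294] [0.62662447 0.11620116]
hub top [0.51234463 0.11211584 0.206     ]
t 0.8 off [ 587.4 -458.7   -7.8] rot [ 0.    -0.     0.298] pos [ 0.1541 -0.5019  0.2923] rpy [ 3.141 -0.     0.298] F [-0.2  0.9 -0.7] open 0.0918
```

>>> {"op": "apply_moves", "data": {
  "motion": [
    {"offset":[32,-25,-2],"rotation":[0,0,0]},
    {"offset":[32,-25,-2],"rotation":[0,0,0]},
    {"offset":[32,-25,-2],"rotation":[0,0,0]},
    {"offset":[32,-25,-2],"rotation":[0,0,0]},
    {"offset":[32,-25,-2],"rotation":[0,0,0]},
    {"offset":[32,-25,-2],"rotation":[0,0,0]},
    {"offset":[32,-25,-2],"rotation":[0,0,0]},
    {"offset":[32,-25,-2],"rotation":[0,0,0]},
    {"offset":[32,-25,-2],"rotation":[0,0,0]},
    {"offset":[32,-25,-2],"rotation":[0,0,0]},
    {"offset":[32,-25,-2],"rotation":[0,0,0]},
    {"offset":[32,-25,-2],"rotation":[0,0,0]}
  ],
  "grip": 0.4
}}

```text
time: 1.8
tool_pos: [0.4373, -0.0973, 0.3161]
tool_rot: [3.136, -0.002, 0.283]
contact_force: [1.1, -0.3, 0.4]
opening: 0.0549
```

```bash
python3 -c "
from h import *
plan([0.578,0.111,0.32],-0.03)"
```

```text
t 1.8 off [ 193.3 -160.7   -4.5] rot [ 0.006 -0.003  0.313] pos [ 0.4373 -0.0973  0.3161] rpy [ 3.136e+00 -2.000e-03  2.830e-01] F [ 1.1 -0.3  0.4] open 0.0549
```

>>> {"op": "apply_moves", "data": {
  "motion": [
    {"offset":[32,-26,-1],"rotation":[0,0,0]},
    {"offset":[32,-26,-1],"rotation":[0,0,0]},
    {"offset":[32,-26,-1],"rotation":[0,0,0]},
    {"offset":[32,-26,-1],"rotation":[0,0,0]},
    {"offset":[32,-26,-1],"rotation":[0,0,0]},
    {"offset":[25,-20,-1],"rotation":[0,0,0]},
    {"offset":[0,0,0],"rotation":[0,0,0.1]},
    {"offset":[0,0,0],"rotation":[0,0,0.1]},
    {"offset":[0,0,0],"rotation":[0,0,0.1]},
    {"offset":[0,0,0],"rotation":[0,0,0]}
  ]
}}

```text
time: 2.63
tool_pos: [0.5761, 0.1131, 0.3209]
tool_rot: [3.138, -0.007, -0.017]
contact_force: [-0.2, 0.5, -0.2]
opening: 0.0548
```

```bash
python3 -c "
from h import *
plan([0.578,0.111,0.32],-0.03)"
```

```text
t 2.63 off [1.9 2.1 0.9] rot [ 0.004 -0.007  0.013] pos [0.5761 0.1131 0.3209] rpy [ 3.138 -0.007 -0.017] F [-0.2  0.5 -0.2] open 0.0548
```

>>> {"op": "apply_moves", "data": {
  "motion": [
    {"offset":[2,2,20],"rotation":[0.004,-0.007,0.013]},
    {"offset":[0,0,20],"rotation":[0,0,0]},
    {"offset":[0,0,20],"rotation":[0,0,0]},
    {"offset":[0,0,18],"rotation":[0,0,0]},
    {"offset":[0,0,0],"rotation":[0,0,0]}
  ]
}}

```text
time: 3.05
tool_pos: [0.579, 0.1107, 0.2419]
tool_rot: [-3.141, -0.005, -0.015]
contact_force: [-0.6, 0.4, -0.3]
opening: 0.0553
```

>>> {"op": "apply_moves", "data": {
  "motion": [
    {"offset":[0,0,0],"rotation":[0,0,0]},
    {"offset":[0,0,0],"rotation":[0,0,0]},
    {"offset":[0,0,0],"rotation":[0,0,0]},
    {"offset":[0,0,0],"rotation":[0,0,0]}
  ],
  "grip": 0.78,
  "grip_force": 5
}}

```text
time: 3.38
tool_pos: [0.5798, 0.1102, 0.2447]
tool_rot: [-3.141, -0.007, -0.011]
contact_force: [0.2, -0.3, 0.2]
opening: 0.0329
```

```bash
python3 -c "
from h import *
plan([0.578,0.111,0.241],-0.03)"
```

```text
t 3.38 off [-1.8 -0.8  3.7] rot [-0.001 -0.007  0.019] pos [0.5798 0.1102 0.2447] rpy [-3.141 -0.007 -0.011] F [ 0.2 -0.3  0.2] open 0.0329
```

>>> {"op": "apply_moves", "data": {
  "motion": [
    {"offset":[-0.3,6.6,1],"rotation":[0,0,0.1]},
    {"offset":[-0.3,6.6,1],"rotation":[0,0,0.1]},
    {"offset":[-0.3,6.6,0.5],"rotation":[0,0,0.1]},
    {"offset":[-0.3,6.6,0.5],"rotation":[0,0,0.1]},
    {"offset":[-0.3,6.6,0.5],"rotation":[0,0,0.1]},
    {"offset":[0,0,0],"rotation":[0,0,0]}
  ]
}}

```text
time: 3.88
tool_pos: [0.5724, 0.0805, 0.2466]
tool_rot: [-3.128, -0.011, -0.53]
contact_force: [1.0, 0.2, 0.4]
opening: 0.0201
```

```bash
python3 -c "
from h import *
a=-0.916
plan([0.5135+.065*np.cos(a),0.113+.065*np.sin(a),0.241],a)"
```

```text
t 3.88 off [-7.1 26.3  5.2] rot [-0.015 -0.008  0.386] pos [0.5724 0.0805 0.2466] rpy [-3.128 -0.011 -0.53 ] F [1.  0.2 0.4] open 0.0201
```

>>> {"op": "apply_moves", "data": {
  "motion": [
    {"offset":[-0.6,6.6,2],"rotation":[-0.015,-0.008,0.1]},
    {"offset":[-0.4,6.6,1],"rotation":[0,0,0.1]},
    {"offset":[-0.4,6.6,1],"rotation":[0,0,0.1]},
    {"offset":[-0.3,5.5,1],"rotation":[0,0,0.08]},
    {"offset":[0,0,0],"rotation":[0,0,0]}
  ]
}}

```text
time: 4.3
tool_pos: [0.5582, 0.0637, 0.2467]
tool_rot: [-3.13, -0.008, -0.909]
contact_force: [-0.4, 0.7, 1.1]
opening: 0.0204
```

```bash
python3 -c "
from h import *
a=-0.916
plan([0.5135+.065*np.cos(a),0.113+.065*np.sin(a),0.241],a)"
```

```text
t 4.3 off [-1.4  5.5  5.7] rot [-0.011 -0.008  0.007] pos [0.5582 0.0637 0.2467] rpy [-3.13  -0.008 -0.909] F [-0.4  0.7  1.1] open 0.0204
```

>>> {"op": "apply_moves", "data": {
  "motion": [
    {"offset":[-1,6,3],"rotation":[-0.01,-0.008,0.007]},
    {"offset":[0,0,0],"rotation":[0,0,0]}
  ]
}}

```text
time: 4.47
tool_pos: [0.554, 0.061, 0.2453]
tool_rot: [-3.137, -0.002, -0.908]
contact_force: [0.3, 0.1, 0.8]
opening: 0.0201
```

>>> {"op": "apply_moves", "data": {
  "motion": [
    {"offset":[0,0,0],"rotation":[0,0,0]},
    {"offset":[0,0,0],"rotation":[0,0,0]},
    {"offset":[0,0,0],"rotation":[0,0,0]},
    {"offset":[0,0,0],"rotation":[0,0,0]},
    {"offset":[0,0,0],"rotation":[0,0,0]}
  ],
  "grip": 0.9
}}

```text
time: 4.88
tool_pos: [0.5547, 0.0612, 0.2457]
tool_rot: [-3.137, -0.003, -0.901]
contact_force: [0.3, 0.4, 0.5]
opening: 0.0116
```

>>> {"op": "apply_moves", "data": {
  "motion": [
    {"offset":[0,0,0],"rotation":[0,0,0]},
    {"offset":[0,0,0],"rotation":[0,0,0]},
    {"offset":[0,0,0],"rotation":[0,0,0]}
  ],
  "grip": 0.5
}}

```text
time: 5.13
tool_pos: [0.5543, 0.0612, 0.2454]
tool_rot: [-3.139, -0.002, -0.9]
contact_force: [-0.6, -0.8, 0.2]
opening: 0.0272
```

```bash
python3 -c "
from h import *
a=-0.916
plan([0.5135+.065*np.cos(a),0.113+.065*np.sin(a),0.241],a)"
```

```text
t 5.13 off [-1.   0.8  4.4] rot [-0.003 -0.002  0.016] pos [0.5543 0.0612 0.2454] rpy [-3.139e+00 -2.000e-03 -9.000e-01] F [-0.6 -0.8  0.2] open 0.0272
```

>>> {"op": "apply_moves", "data": {
  "motion": [
    {"offset":[0,0,0],"rotation":[0,0,0]},
    {"offset":[0,0,-15],"rotation":[0,0,0]},
    {"offset":[0,0,-25],"rotation":[0,0,0]},
    {"offset":[0,0,-30],"rotation":[0,0,0]},
    {"offset":[0,0,-15],"rotation":[0,0,0]},
    {"offset":[0,0,0],"rotation":[0,0,-0.11]},
    {"offset":[0,0,0],"rotation":[0,0,-0.11]},
    {"offset":[0,0,0],"rotation":[0,0,-0.11]},
    {"offset":[0,0,0],"rotation":[0,0,-0.11]},
    {"offset":[0,0,0],"rotation":[0,0,0]}
  ]
}}

```text
time: 5.97
tool_pos: [0.5527, 0.0611, 0.3339]
tool_rot: [3.141, 0.0, -0.439]
contact_force: [-0.1, 0.2, -0.7]
opening: 0.0458
```

```bash
python3 -c "
from h import *
plan([0.374,-0.271,.30],-0.46)
for n in ('scene','top'):
  T=read_camera(n); save(T,n+'1.png')
  for q in ('hook_seat','hook_pivot','orange_tray'):
    for r in tip_of(q,T)[:2]: print(n,q,r['location'].round(4) if hasattr(r['location'],'round') else r['location'],r['score'])
"
```

```text
t 5.97 off [-20.5 376.6  33.9] rot [0.    0.    0.021] pos [0.5527 0.0611 0.3339] rpy [ 3.141  0.    -0.439] F [-0.1  0.2 -0.7] open 0.0458
scene hook_seat [0.5572, 0.0633, 0.1913] 0.82
scene hook_pivot [0.5121, 0.1141, 0.19] 0.77
scene orange_tray [0.7071, -0.1327, 0.0001] 0.77
top hook_seat [0.5515, 0.0572, 0.185] 0.53
top hook_pivot [0.5167, 0.1165, 0.191] 0.95
top orange_tray [0.7045, -0.131, -0.0039] 0.68
```

>>> {"op": "apply_moves", "data": {
  "motion": [
    {"offset":[-2,38,1],"rotation":[0,0,0]},
    {"offset":[-2,38,1],"rotation":[0,0,0]},
    {"offset":[-2,38,2],"rotation":[0,0,0]},
    {"offset":[-2,38,4],"rotation":[0,0,0]},
    {"offset":[-2,38,4],"rotation":[0,0,0]},
    {"offset":[-2,38,4],"rotation":[0,0,0]},
    {"offset":[-2,38,4],"rotation":[0,0,0]},
    {"offset":[-2,38,4],"rotation":[0,0,0]},
    {"offset":[-2,38,4],"rotation":[0,0,0]},
    {"offset":[-2,28,4],"rotation":[0,0,0.02]},
    {"offset":[0,0,0],"rotation":[0,0,0]}
  ]
}}

```text
time: 7.28
tool_pos: [0.3683, -0.2755, 0.2995]
tool_rot: [3.142, -0.004, -0.466]
contact_force: [0.3, -0.8, 0.1]
opening: 0.046
```

```bash
python3 -c "
from h import *
plan([0.374,-0.271,.30],-0.46)
for n in ('scene',):
  T=read_camera(n); save(T,n+'2.png')
"
```

```text
t 7.28 off [ 3.1 -6.5 -0.5] rot [ 0.    -0.004 -0.006] pos [ 0.3683 -0.2755  0.2995] rpy [ 3.142 -0.004 -0.466] F [ 0.3 -0.8  0.1] open 0.046
```

View pics/scene2.png

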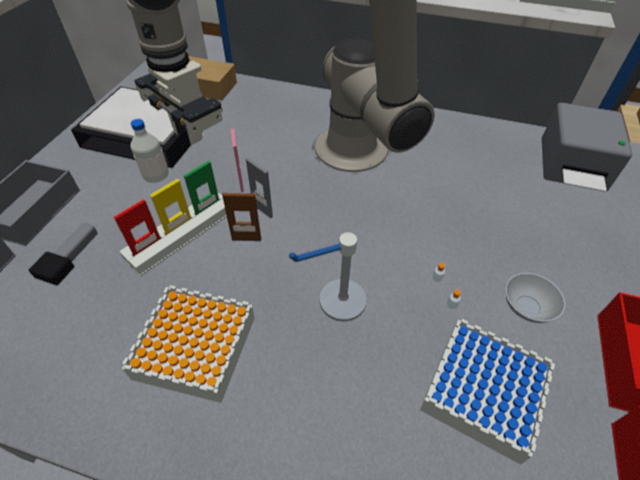

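The hook now runs from the hub (347,243) to its tip (292,257), toward the orange tray. The gripper is above the green tag at (202,187). Descending now.

>>> {"op": "apply_moves", "data": {
  "motion": [
    {"offset":[3,-6,20],"rotation":[0,-0.004,-0.006]},
    {"offset":[0,0,25],"rotation":[0,0,0]},
    {"offset":[0,0,25],"rotation":[0,0,0]},
    {"offset":[0,0,0],"rotation":[0,0,0]}
  ]
}}

```text
time: 7.67
tool_pos: [0.3771, -0.2687, 0.23]
tool_rot: [-3.141, -0.006, -0.461]
contact_force: [-1.1, 1.3, -0.5]
opening: 0.046
```

```bash
python3 -c "
from h import *
plan([0.374,-0.271,.186],-0.46)
"
```

```text
t 7.67 off [-2.   3.5 44. ] rot [-0.001 -0.006 -0.001] pos [ 0.3771 -0.2687  0.23  ] rpy [-3.141 -0.006 -0.461] F [-1.1  1.3 -0.5] open 0.046
```

>>> {"op": "apply_moves", "data": {
  "motion": [
    {"offset":[-2,3,15],"rotation":[0,-0.006,0]},
    {"offset":[0,0,15],"rotation":[0,0,0]},
    {"offset":[0,0,12],"rotation":[0,0,0]},
    {"offset":[0,0,0],"rotation":[0,0,0]}
  ]
}}

```text
time: 8.0
tool_pos: [0.3775, -0.2678, 0.1903]
tool_rot: [-3.14, -0.003, -0.457]
contact_force: [-0.1, 0.2, 0.5]
opening: 0.0459
```

```bash
python3 -c "
from h import *
plan([0.374,-0.271,.186],-0.46)
T=read_camera('scene'); cv2.imwrite('pics/s3.png',cv2.resize(T['img'][80:260,100:300],None,fx=3,fy=3)[:,:,::-1])
T=read_camera('top'); cv2.imwrite('pics/t3.png',cv2.resize(T['img'][190:370,370:590],None,fx=2.6,fy=2.6)[:,:,::-1])
"
```

```text
t 8.0 off [-1.7  4.5  4.3] rot [-0.001 -0.003  0.003] pos [ 0.3775 -0.2678  0.1903] rpy [-3.14e+00 -3.00e-03 -4.57e-01] F [-0.1  0.2  0.5] open 0.0459
```

View pics/s3.png

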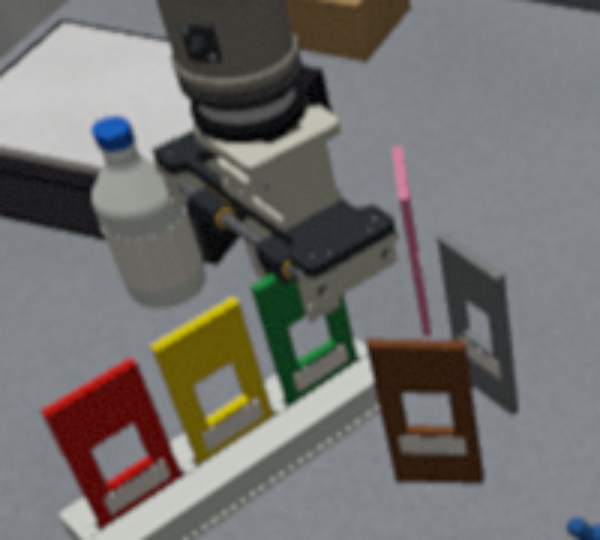

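In the crop the gripper straddles the green band near (310,280), clear of yellow and brown. I'll centre it and close.

>>> {"op": "apply_moves", "data": {
  "motion": [
    {"offset":[-2,4,4],"rotation":[0,-0.003,0]},
    {"offset":[0,0,0],"rotation":[0,0,0]}
  ]
}}

```text
time: 8.27
tool_pos: [0.3757, -0.2716, 0.1903]
tool_rot: [3.14, -0.007, -0.456]
contact_force: [-0.2, 0.0, -0.3]
opening: 0.0456
```

>>> {"op": "apply_moves", "data": {
  "motion": [
    {"offset":[0,0,0],"rotation":[0,0,0]},
    {"offset":[0,0,0],"rotation":[0,0,0]},
    {"offset":[0,0,0],"rotation":[0,0,0]},
    {"offset":[0,0,0],"rotation":[0,0,0]},
    {"offset":[0,0,0],"rotation":[0,0,0]},
    {"offset":[0,0,0],"rotation":[0,0,0]},
    {"offset":[0,0,0],"rotation":[0,0,0]}
  ],
  "grip": 1.0,
  "grip_force": 20
}}

```text
time: 8.85
tool_pos: [0.3765, -0.2723, 0.1928]
tool_rot: [3.14, -0.011, -0.457]
contact_force: [1.6, 2.8, 0.8]
opening: 0.0076
```

```bash
python3 -c "
from h import *
plan([0.374,-0.271,.186],-0.46)
"
```

```text
t 8.85 off [-2.9 -0.1  6.8] rot [ 0.002 -0.011  0.003] pos [ 0.3765 -0.2723  0.1928] rpy [ 3.14  -0.011 -0.457] F [1.6 2.8 0.8] open 0.0076
```

>>> {"op": "apply_moves", "data": {
  "motion": [
    {"offset":[0,0,-8],"rotation":[0,0,0]},
    {"offset":[0,0,-12],"rotation":[0,0,0]},
    {"offset":[0,0,-15],"rotation":[0,0,0]},
    {"offset":[0,0,-20],"rotation":[0,0,0]},
    {"offset":[0,0,-25],"rotation":[0,0,0]},
    {"offset":[0,0,-25],"rotation":[0,0,0]},
    {"offset":[0,0,-25],"rotation":[0,0,0]},
    {"offset":[0,0,-25],"rotation":[0,0,0]},
    {"offset":[0,0,-15],"rotation":[0,0,0]},
    {"offset":[0,0,0],"rotation":[0,0,0]}
  ]
}}

```text
time: 9.68
tool_pos: [0.3731, -0.2702, 0.373]
tool_rot: [3.14, -0.005, -0.457]
contact_force: [0.4, -0.1, -1.6]
opening: 0.0079
```

```bash
python3 -c "
from h import *
S=read_camera('scene'); save(S,'s4.png')
s=observe()
for n in ('scene','top'):
  p=read_camera(n)
  for r in tip_of('green_tag_band',p)[:5]:
    uv=proj(p,r['location']); print(n,np.round(r['location'],4),round(r['score'],2),uv)
# arm yaw
T=p
hsv=cv2.cvtColor(T['img'],cv2.COLOR_RGB2HSV); m=cv2.inRange(hsv,(100,100,60),(125,255,255)); m[:,:260]=0;m[:,345:]=0;m[250:]=0
ys,xs=np.where(m>0); P=np.array([ray(T,u,v,.19)[:2] for u,v in zip(xs,ys)]); vx=cv2.fitLine(P.astype(np.float32),2,0,.01,.01).ravel(); print('arm',vx,np.arctan2(vx[1],vx[0]),P.min(0),P.max(0))
a=-.9
plan([0.5135+.165*np.cos(a),0.113+.165*np.sin(a),0.36],a+np.pi/2)
"
```

```text
scene [ 0.3694 -0.2701  0.3082] 0.95 [182.6 107.9]
scene [ 0.3189 -0.1516  0.126 ] 0.64 [257.2 173.8]
scene [ 0.2375 -0.2438  0.1236] 0.58 [235.3 146.3]
scene [ 0.4196 -0.1493  0.125 ] 0.58 [240.5 203.6]
top [ 0.3694 -0.272   0.3041] 0.77 [487.4 298.6]
top [ 0.4181 -0.1497  0.1236] 0.65 [405.4 274.2]
top [ 0.3226 -0.1489  0.1293] 0.61 [405.5 317.8]
top [ 0.2353 -0.2437  0.1278] 0.5 [448.8 358.8]
arm [ 0.6051574  -0.79610586  0.55229694  0.06314203] -0.9208328 [0.52199735 0.0256566 ] [0.58283207 0.10077656]
t 9.93 off [ 107.2 -334.5    8.1] rot [-0.004  0.002 -1.128] pos [ 0.3723 -0.2692  0.368 ] rpy [-3.14   0.004 -0.457] F [ 1.  -0.9 -0.6] open 0.008
```

View pics/s4.png

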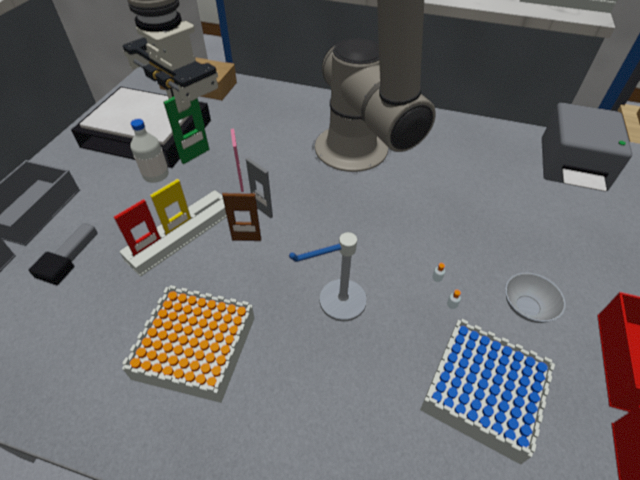

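>>> {"op": "apply_moves", "data": {
  "motion": [
    {"offset":[0,0,0],"rotation":[0,0,-0.112]},
    {"offset":[0,0,0],"rotation":[0,0,-0.112]},
    {"offset":[0,0,0],"rotation":[0,0,-0.112]},
    {"offset":[0,0,0],"rotation":[0,0,-0.112]},
    {"offset":[0,0,0],"rotation":[0,0,-0.112]},
    {"offset":[0,0,0],"rotation":[0,0,-0.112]},
    {"offset":[0,0,0],"rotation":[0,0,-0.112]},
    {"offset":[0,0,0],"rotation":[0,0,-0.112]},
    {"offset":[0,0,0],"rotation":[0,0,-0.112]},
    {"offset":[0,0,0],"rotation":[0,0,-0.112]},
    {"offset":[0,0,0],"rotation":[0,0,0]}
  ]
}}

```text
time: 10.85
tool_pos: [0.3691, -0.2665, 0.3522]
tool_rot: [-3.105, 0.003, 0.718]
contact_force: [1.2, 0.6, -1.2]
opening: 0.0076
```

```bash
python3 -c "
from h import *
a=-.91
plan([0.5135+.165*np.cos(a),0.113+.165*np.sin(a),0.36],a+np.pi/2)
"
```

```text
t 10.85 off [348.9 -26.4  -7.8] rot [-0.036  0.004  0.057] pos [ 0.3691 -0.2665  0.3522] rpy [-3.105e+00  3.000e-03  7.180e-01] F [ 1.2  0.6 -1.2] open 0.0076
```

>>> {"op": "apply_moves", "data": {
  "motion": [
    {"offset":[10,0,-15],"rotation":[-0.036,0.004,0.057]},
    {"offset":[33,-3,-2],"rotation":[0,0,0]},
    {"offset":[38,-3,-1],"rotation":[0,0,0]},
    {"offset":[38,-3,-1],"rotation":[0,0,0]},
    {"offset":[38,-3,-1],"rotation":[0,0,0]},
    {"offset":[38,-3,0],"rotation":[0,0,0]},
    {"offset":[38,-3,0],"rotation":[0,0,0]},
    {"offset":[38,-3,0],"rotation":[0,0,0]},
    {"offset":[38,-3,0],"rotation":[0,0,0]},
    {"offset":[20,-3,0],"rotation":[0,0,0]},
    {"offset":[0,0,0],"rotation":[0,0,0]}
  ]
}}

```text
time: 11.77
tool_pos: [0.6258, -0.0382, 0.3577]
tool_rot: [-3.124, 0.011, 0.608]
contact_force: [-1.1, 0.3, -0.9]
opening: 0.0079
```

```bash
python3 -c "
from h import *
a=-.91
plan([0.5135+.165*np.cos(a),0.113+.165*np.sin(a),0.304],a+np.pi/2)
"
```

```text
t 11.77 off [  3.5 -22.5  54.1] rot [-0.018  0.011 -0.053] pos [ 0.6258 -0.0382  0.3577] rpy [-3.124  0.011  0.608] F [-1.1  0.3 -0.9] open 0.0079
```

>>> {"op": "apply_moves", "data": {
  "motion": [
    {"offset":[3,0,14],"rotation":[-0.018,0.011,-0.053]},
    {"offset":[0,0,15],"rotation":[0,0,0]},
    {"offset":[0,0,15],"rotation":[0,0,0]},
    {"offset":[0,0,10],"rotation":[0,0,0]},
    {"offset":[0,0,0],"rotation":[0,0,0]}
  ]
}}

```text
time: 12.18
tool_pos: [0.6267, -0.0357, 0.2954]
tool_rot: [-3.137, 0.007, 0.651]
contact_force: [0.4, -0.3, -1.7]
opening: 0.0079
```

```bash
python3 -c "
from h import *
a=-.91
plan([0.5135+.165*np.cos(a),0.113+.165*np.sin(a),0.304],a+np.pi/2)
for n in ('scene','top'):
  p=read_camera(n); save(p,n+'5.png')
  for r in tip_of('green_tag_band',p)[:6]:
    uv=proj(p,r['location']); print(n,np.round(r['location'],4),round(r['score'],2),uv)
"
```

```text
t 12.18 off [  1.6 -22.   -8.5] rot [-0.005  0.007 -0.01 ] pos [ 0.6267 -0.0357  0.2954] rpy [-3.137  0.007  0.651] F [ 0.4 -0.3 -1.7] open 0.0079
scene [ 0.6237 -0.0375  0.2348] 0.96 [244.2 254.6]
scene [ 0.3189 -0.1511  0.1252] 0.36 [257.5 174.1]
top [ 0.3231 -0.1498  0.1255] 0.75 [405.6 317.5]
top [ 0.2393 -0.245   0.1273] 0.59 [449.3 357. ]
top [ 0.6239 -0.0413  0.2327] 0.58 [361.5 170.9]
top [ 0.4163 -0.1534  0.1216] 0.44 [406.9 275. ]
```

View pics/scene5.png

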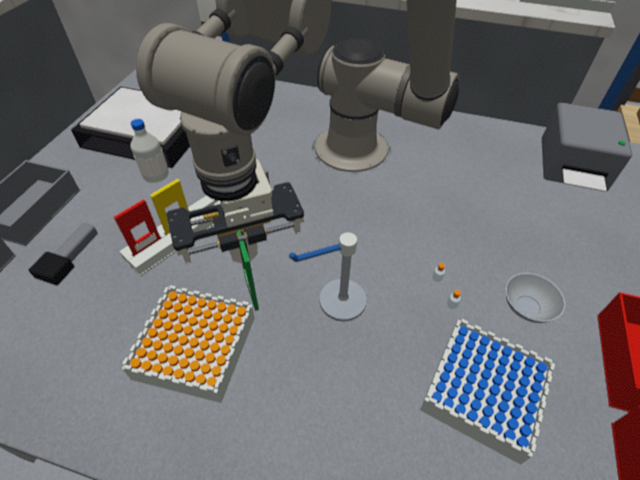

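View pics/top5.png

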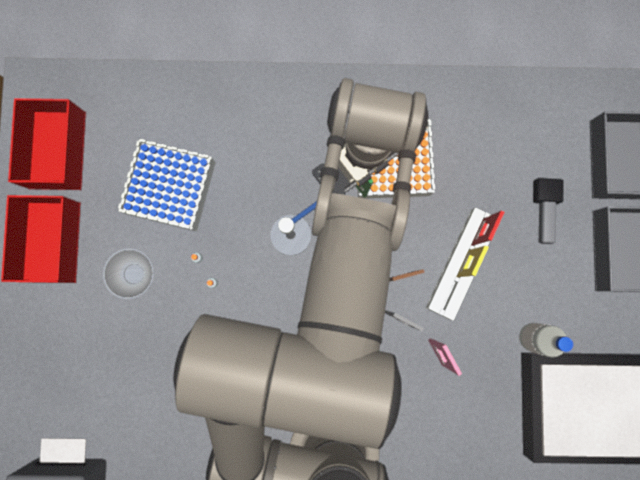

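>>> {"op": "apply_moves", "data": {
  "motion": [
    {"offset":[4,0,-9],"rotation":[-0.005,0.007,-0.01]},
    {"offset":[0,-15,0],"rotation":[0,0,0]},
    {"offset":[0,-20,0],"rotation":[0,0,0]},
    {"offset":[0,-15,0],"rotation":[0,0,0]},
    {"offset":[0,0,0],"rotation":[0,0,0]}
  ]
}}

```text
time: 12.8
tool_pos: [0.6022, 0.006, 0.3155]
tool_rot: [3.128, -0.014, 0.66]
contact_force: [0.3, -0.4, -0.1]
opening: 0.0079
```

```bash
cat >> h.py <<'E'
def tagline(a=-.91):
    d=np.array([np.cos(a),np.sin(a)]); n=np.array([-d[1],d[0]]); pv=np.array([.5135,.113])
    s=observe(); r=s['tool_pos'][:2]-pv; print('TCP d,lat',(r@d).round(4),(r@n).round(4),'z',s['tool_pos'][2].round(4))
    for nm in ('scene','top'):
        p=read_camera(nm)
        for q in ('green_tag_band','hook_seat'):
            for b in tip_of(q,p)[:6]:
                L=np.array(b['location'])
                if q=='green_tag_band' and np.linalg.norm(L[:2]-s['tool_pos'][:2])>.05: continue
                r=L[:2]-pv; print(nm,q,'d,lat,dz',(r@d).round(4),(r@n).round(4),(L[2]-.19).round(4),round(b['score'],2))
    return
E
python3 -c "
from h import *
a=-.91
plan([0.5135+.065*np.cos(a),0.113+.065*np.sin(a),0.304],a+np.pi/2)
tagline()
p=read_camera('scene'); cv2.imwrite('pics/s6.png',cv2.resize(p['img'][170:350,180:400],None,fx=3,fy=3,interpolation=cv2.INTER_CUBIC)[:,:,::-1])
"
```

```text
t 12.8 off [ -4.6 -74.   10.4] rot [ 0.013 -0.014 -0.001] pos [0.6022 0.006  0.3155] rpy [ 3.128 -0.014  0.66 ] F [ 0.3 -0.4 -0.1] open 0.0079
TCP d,lat 0.1389 0.0043 z 0.3155
scene green_tag_band d,lat,dz 0.1394 -0.001 0.0656 0.71
scene hook_seat d,lat,dz 0.0684 -0.0007 -0.0001 0.79
top green_tag_band d,lat,dz 0.1452 -0.0011 0.06 0.58
```

View pics/s6.png

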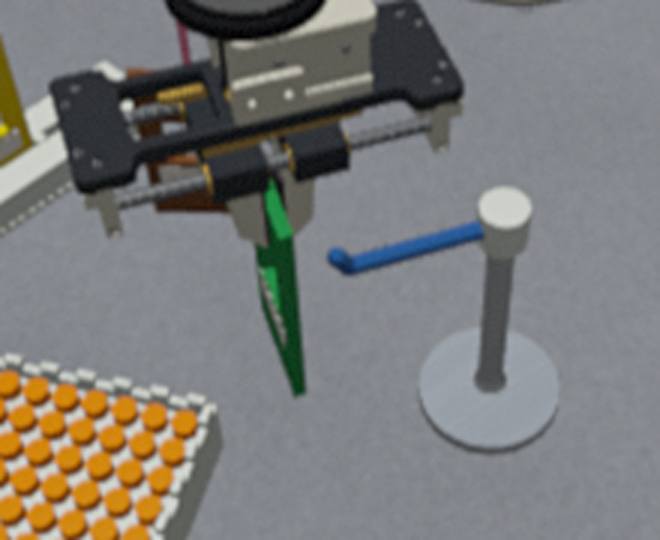

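In the crop the tag is at (285,290), in line with the hook tip at (340,260). It is about 11 mm too high. I'll lower it, then recheck.

>>> {"op": "apply_moves", "data": {
  "motion": [
    {"offset":[0,0,10],"rotation":[0.013,-0.014,0]},
    {"offset":[0,0,0],"rotation":[0,0,0]}
  ]
}}

```text
time: 13.32
tool_pos: [0.6037, 0.0025, 0.3023]
tool_rot: [-3.14, 0.004, 0.656]
contact_force: [-0.4, 0.5, -1.9]
opening: 0.0076
```

```bash
python3 -c "
from h import *
a=-.91
plan([0.5135+.065*np.cos(a),0.113+.065*np.sin(a),0.304],a+np.pi/2)
tagline()
"
```

```text
t 13.32 off [ -3.8 -77.6  -1.6] rot [-0.001  0.004 -0.005] pos [0.6037 0.0025 0.3023] rpy [-3.14   0.004  0.656] F [-0.4  0.5 -1.9] open 0.0076
TCP d,lat 0.1426 0.0035 z 0.3023
scene green_tag_band d,lat,dz 0.1438 -0.0004 0.0517 0.88
scene hook_seat d,lat,dz 0.0693 0.0023 -0.0009 0.95
top green_tag_band d,lat,dz 0.145 0.0004 0.0516 0.48
top hook_seat d,lat,dz 0.3128 0.0003 -0.1936 0.53
```

>>> {"op": "apply_moves", "data": {
  "motion": [
    {"offset":[0,-8,0],"rotation":[0,0,0]},
    {"offset":[0,-8,0],"rotation":[0,0,0]},
    {"offset":[0,-8,0],"rotation":[0,0,0]},
    {"offset":[0,0,0],"rotation":[0,0,0]}
  ]
}}

```text
time: 13.95
tool_pos: [0.5879, 0.0239, 0.3054]
tool_rot: [3.139, -0.001, 0.657]
contact_force: [-0.5, 0.1, -0.4]
opening: 0.0079
```

```bash
python3 -c "
from h import *
a=-.91
plan([0.5135+.062*np.cos(a),0.113+.062*np.sin(a),0.303],a+np.pi/2)
tagline()
p=read_camera('scene'); cv2.imwrite('pics/s7.png',cv2.resize(p['img'][170:350,180:400],None,fx=3,fy=3,interpolation=cv2.INTER_CUBIC)[:,:,::-1])
"
```

```text
t 13.95 off [ -4.3 -54.    2.2] rot [ 0.002 -0.001 -0.004] pos [0.5879 0.0239 0.3054] rpy [ 3.139e+00 -1.000e-03  6.570e-01] F [-0.5  0.1 -0.4] open 0.0079
TCP d,lat 0.116 0.0041 z 0.3054
scene green_tag_band d,lat,dz 0.1177 0.0021 0.0548 0.69
scene hook_seat d,lat,dz 0.0688 0.0023 0.0024 0.58
top green_tag_band d,lat,dz 0.1212 0.0005 0.0493 0.66
```

View pics/s7.png

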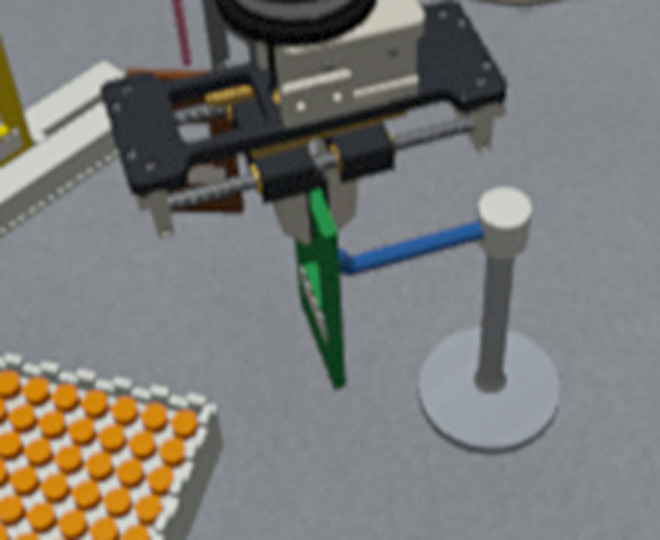

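The hook tip at (343,262) is entering the window plane at mid-height. I'll continue inward slowly and watch the force.

>>> {"op": "apply_moves", "data": {
  "motion": [
    {"offset":[0,-8,1],"rotation":[0,0,0]},
    {"offset":[0,-8,1],"rotation":[0,0,0]},
    {"offset":[0,-8,0],"rotation":[0,0,0]},
    {"offset":[0,0,0],"rotation":[0,0,0]}
  ]
}}

```text
time: 14.63
tool_pos: [0.5732, 0.0423, 0.3021]
tool_rot: [3.139, -0.0, 0.653]
contact_force: [0.1, -0.1, -0.9]
opening: 0.008
```

```bash
python3 -c "
from h import *
a=-.91
plan([0.5135+.062*np.cos(a),0.113+.062*np.sin(a),0.303],a+np.pi/2)
tagline()
p=read_camera('scene'); cv2.imwrite('pics/s8.png',cv2.resize(p['img'][170:350,180:400],None,fx=3,fy=3,interpolation=cv2.INTER_CUBIC)[:,:,::-1])
"
```

```text
t 14.63 off [ -4.  -30.5  -1. ] rot [ 0.002 -0.    -0.008] pos [0.5732 0.0423 0.3021] rpy [ 3.139 -0.     0.653] F [ 0.1 -0.1 -0.9] open 0.008
TCP d,lat 0.0925 0.0037 z 0.3021
scene hook_seat d,lat,dz 0.0691 0.0005 0.0042 0.97
top green_tag_band d,lat,dz 0.0966 0.0014 0.048 0.49
```

View pics/s8.png

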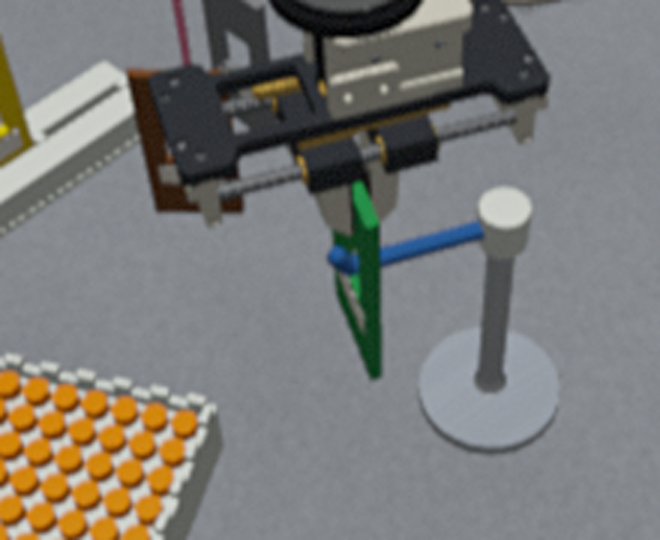

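The tip now shows through the window at (340,260). On to the seat.

>>> {"op": "apply_moves", "data": {
  "motion": [
    {"offset":[-1,-9,0],"rotation":[0,0,0]},
    {"offset":[-1,-9,0],"rotation":[0,0,0]},
    {"offset":[0,-9,0],"rotation":[0,0,0]},
    {"offset":[0,0,0],"rotation":[0,0,0]}
  ]
}}

```text
time: 15.32
tool_pos: [0.5548, 0.0622, 0.3016]
tool_rot: [3.139, -0.0, 0.65]
contact_force: [-0.5, 0.4, -1.1]
opening: 0.0082
```

```bash
python3 -c "
from h import *
a=-.91
plan([0.5135+.062*np.cos(a),0.113+.062*np.sin(a),0.283],a+np.pi/2)
tagline()
"
```

```text
t 15.32 off [-1.4 -3.5 18.6] rot [ 0.002 -0.    -0.011] pos [0.5548 0.0622 0.3016] rpy [ 3.139 -0.     0.65 ] F [-0.5  0.4 -1.1] open 0.0082
TCP d,lat 0.0655 0.0014 z 0.3016
scene green_tag_band d,lat,dz 0.0679 -0.0024 0.0506 0.66
scene hook_seat d,lat,dz 0.0716 -0.0012 0.0021 0.57
```

>>> {"op": "apply_moves", "data": {
  "motion": [
    {"offset":[0,-1,6],"rotation":[0,0,0]},
    {"offset":[0,-1,6],"rotation":[0,0,0]},
    {"offset":[0,0,3],"rotation":[0,0,0]},
    {"offset":[0,0,0],"rotation":[0,0,0]}
  ]
}}

```text
time: 15.95
tool_pos: [0.5553, 0.0615, 0.2845]
tool_rot: [3.138, -0.0, 0.648]
contact_force: [-0.4, 0.3, -0.4]
opening: 0.0079
```

```bash
python3 -c "
from h import *
tagline()
p=read_camera('scene'); cv2.imwrite('pics/s9.png',cv2.resize(p['img'][170:350,180:400],None,fx=3,fy=3,interpolation=cv2.INTER_CUBIC)[:,:,::-1])
"
```

```text
TCP d,lat 0.0664 0.0014 z 0.2845
scene green_tag_band d,lat,dz 0.0661 -0.004 0.0346 0.88
scene hook_seat d,lat,dz 0.0682 0.0045 0.002 0.62
top green_tag_band d,lat,dz 0.0695 -0.004 0.032 0.54
```

View pics/s9.png

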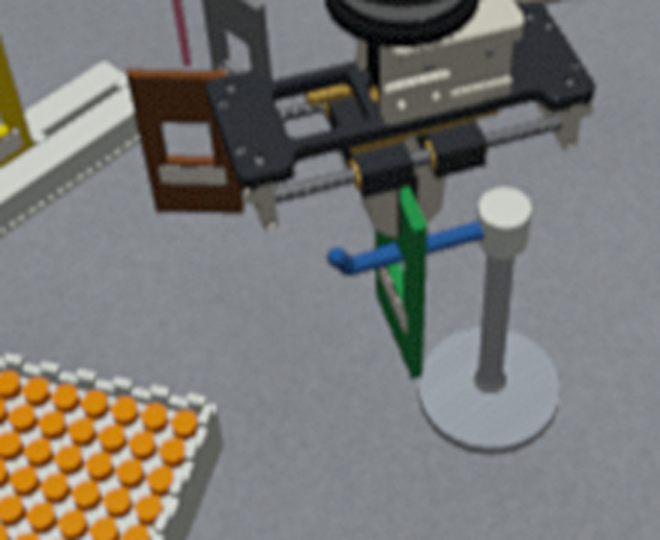

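>>> {"op": "apply_moves", "data": {
  "motion": [
    {"offset":[3,0,1],"rotation":[0,0,0]},
    {"offset":[0,0,1],"rotation":[0,0,0]},
    {"offset":[0,0,0.5],"rotation":[0,0,0]}
  ]
}}

```text
time: 16.55
tool_pos: [0.5586, 0.0635, 0.2839]
tool_rot: [3.136, -0.003, 0.648]
contact_force: [0.5, -0.2, 0.0]
opening: 0.0079
```

```bash
python3 -c "
from h import *
tagline()
"
```

```text
TCP d,lat 0.0668 0.0052 z 0.2839
scene green_tag_band d,lat,dz 0.0672 -0.0003 0.0306 0.9
scene hook_seat d,lat,dz 0.0665 0.0003 -0.0009 0.63
top green_tag_band d,lat,dz 0.0693 -0.0 0.0312 0.43
```

>>> {"op": "apply_moves", "data": {
  "motion": [
    {"offset":[0,0,2],"rotation":[0,0,0]},
    {"offset":[0,0,1.5],"rotation":[0,0,0]}
  ]
}}

```text
time: 17.02
tool_pos: [0.5586, 0.0634, 0.2807]
tool_rot: [3.135, -0.004, 0.648]
contact_force: [-1.4, -0.1, 2.8]
opening: 0.0073
```

```bash
python3 -c "
from h import *
tagline(); print(observe()['contact_force'])
"
```

```text
TCP d,lat 0.0669 0.0052 z 0.2807
scene green_tag_band d,lat,dz 0.0692 0.0009 0.0264 0.97
scene hook_seat d,lat,dz 0.0688 0.0028 0.0013 0.61
scene hook_seat d,lat,dz 0.0001 0.0006 0.0009 0.26
top green_tag_band d,lat,dz 0.0683 0.0011 0.0251 0.39
top hook_seat d,lat,dz 0.071 -0.0004 0.0256 0.39
[ 0.30185806 -0.32660553 -0.77068179]
```

A force of about 3 N upward shows the window top is seated on the arm. Releasing with a small opening.

>>> {"op": "apply_moves", "data": {
  "motion": [
    {"offset":[0,0,0],"rotation":[0,0,0]},
    {"offset":[0,0,0],"rotation":[0,0,0]},
    {"offset":[0,0,0],"rotation":[0,0,0]},
    {"offset":[0,0,0],"rotation":[0,0,0]}
  ],
  "grip": 0.68
}}

```text
time: 17.65
tool_pos: [0.5589, 0.0634, 0.2811]
tool_rot: [3.135, -0.004, 0.648]
contact_force: [0.1, 0.3, 0.2]
opening: 0.0282
```

```bash
python3 -c "
from h import *
tagline(); print(observe()['contact_force'])
p=read_camera('scene'); cv2.imwrite('pics/s10.png',cv2.resize(p['img'][170:350,180:400],None,fx=3,fy=3,interpolation=cv2.INTER_CUBIC)[:,:,::-1])
"
```

```text
TCP d,lat 0.067 0.0054 z 0.2811
scene green_tag_band d,lat,dz 0.0677 0.0001 0.0286 0.88
scene hook_seat d,lat,dz 0.0691 -0.0013 0.0013 0.93
top green_tag_band d,lat,dz 0.0702 0.0007 0.0267 0.58
[-0.07509199 -0.25660392  0.76492929]
```

View pics/s10.png

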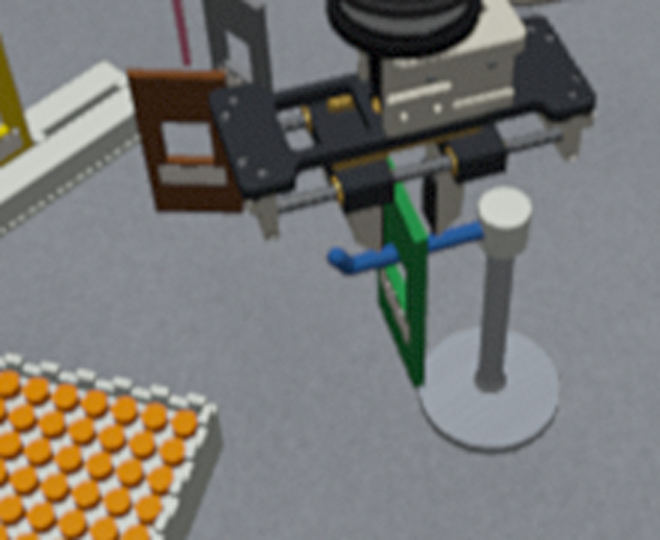

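The tag hangs upright and free between the pads. Retreating straight up, slowly at first.

>>> {"op": "apply_moves", "data": {
  "motion": [
    {"offset":[0,0,-6],"rotation":[0,0,0]},
    {"offset":[0,0,-8],"rotation":[0,0,0]},
    {"offset":[0,0,-10],"rotation":[0,0,0]},
    {"offset":[0,0,-15],"rotation":[0,0,0]},
    {"offset":[0,0,-20],"rotation":[0,0,0]},
    {"offset":[0,0,-30],"rotation":[0,0,0]},
    {"offset":[0,0,-30],"rotation":[0,0,0]},
    {"offset":[0,0,-10],"rotation":[0,0,0]},
    {"offset":[0,0,0],"rotation":[0,0,0]},
    {"offset":[0,0,0],"rotation":[0,0,0]},
    {"offset":[0,0,0],"rotation":[0,0,0]},
    {"offset":[0,0,0],"rotation":[0,0,0]}
  ]
}}

```text
time: 19.0
tool_pos: [0.5566, 0.0638, 0.4209]
tool_rot: [3.134, -0.005, 0.648]
contact_force: [-0.3, 1.0, 0.7]
opening: 0.0294
```

```bash
python3 -c "
from h import *
s=observe(); print(s['time'],s['contact_force'],abs(s['qvel']).max())
for n in ('scene','top'):
  p=read_camera(n); save(p,n+'11.png')
  for q in ('green_tag_band','hook_seat','hook_pivot'):
    for r in tip_of(q,p)[:4]: print(n,q,np.round(r['location'],4),round(r['score'],2))
"
```

```text
19.0 [-0.2579313   1.03436695  0.65050307] 0.015304007165317901
scene green_tag_band [ 0.4173 -0.1487  0.1293] 0.93
scene green_tag_band [0.5558 0.0582 0.2213] 0.76
scene green_tag_band [ 0.3195 -0.152   0.1225] 0.67
scene green_tag_band [ 0.2364 -0.2436  0.126 ] 0.5
scene hook_seat [0.5529 0.0623 0.1905] 0.96
scene hook_pivot [0.5138 0.1117 0.1937] 0.57
top green_tag_band [ 0.2374 -0.2435  0.1311] 0.75
top green_tag_band [0.5559 0.056  0.214 ] 0.72
top green_tag_band [ 0.4206 -0.1508  0.1249] 0.6
top green_tag_band [ 0.3206 -0.1494  0.1267] 0.48
top hook_seat [0.5511 0.0576 0.1852] 0.86
top hook_pivot [0.5118 0.1142 0.1905] 0.96
```

View pics/scene11.png

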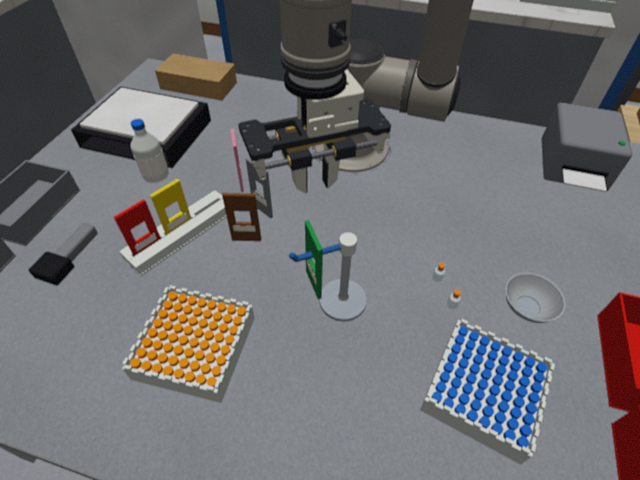

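View pics/top11.png

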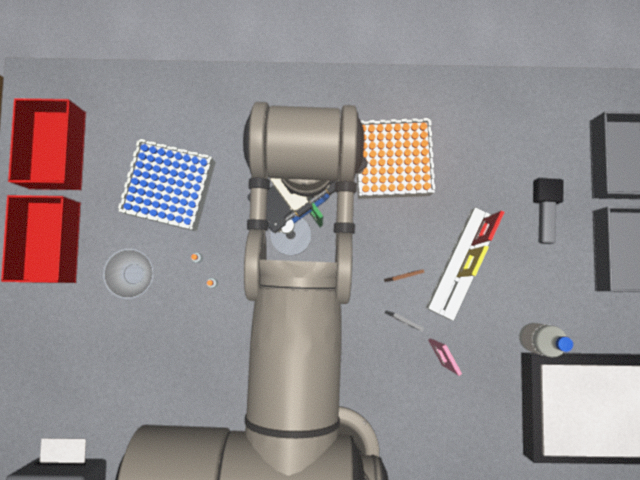

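The green tag hangs upright on the hook at (315,260) in scene, and the arm still runs from (347,243) to (292,257). The gripper is well clear. Handing in.

```bash
python3 -c "
from cell import *
print(hand_in())"
```

```text
the job is handed in; nothing more can be done
None
```

I turned the blue hook to point at the orange-capped tray, then hung the green tag on it by its window and handed the job in. The last move ended at 19.0 s, against the 58 s limit, and the system gave no verdict.

**What I did:** I straddled the arm with the gripper, swung it to about -0.91 rad (clockwise from world +x), and did a light pinch to centre it. The green tag was still in the rack at that point. I then gripped the tag's top band, lifted it out, passed the window over the upturned end, lowered it until it touched the arm, let go and moved straight up.

**Last checks:**

| Check | Measured | Required |
|---|---|---|
| Band centre above the arm's centre line | 24 mm (top camera), 31 mm (scene camera) | 20–38 mm |
| Band sideways from the arm | 1–2 mm | within 25 mm |
| Band along the arm, relative to the seat | about +4 mm | -47 to +40 mm |
| Hook direction (both cameras) | -0.90 and -0.96 rad; tray is at about -0.91 | within about ±0.25 rad |
| Tag lean | looks upright in the picture; angle not measured | under 0.4 rad |
| Gripper | clear of everything, force about 1 N (noise level) | touching nothing |

The two cameras disagreed by about 7 mm on the band height and 0.06 rad on the hook direction. Those gaps are about what the network error would give, and every reading was inside its limit.

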